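Set the polarised-light viewer for a crystal check

TASK

Get the polarised-light viewer ready to check the cream in its dish for crystals: with the fingertips, push the blue tab of the tint plate on its left side until the plate is fully home, and push the lever of the polariser ring round its arc until the lever lies centred over the red marker on the scale. Only push, gently: do not pinch the tab or the lever, pick nothing up, and leave the red marker, the dish on the window and everything else on the counter where they are.

Things in the scene. Friction and masses are not known exactly. Their poses are not given: they have to be found in the camera images.
- viewer: polarised-light viewer, bolted down, turned up to 20 deg: mint housing 240 x 230 mm, 50 mm high, flat dark deck with a round window. Origin under its centre on the work surface, on the ring's upright axis; x to its back, y to its left, z up. A 15 mm column at its rear right corner carries the analyser, a black ring 92 mm across at height 233 to 252 mm, swung out to the right (centre x 133, y -223 mm)
- polariser (a joint): ring angle, rad, 0 to 1.9, growing anticlockwise seen from above (lever going from the viewer's left past its front to its right). Starts at 0 to 0.4. At 0 the lever points 125.6 deg anticlockwise from the viewer's x (front left), at 0.95 straight to its front (-x). Aluminium ring round the window, 140 mm across, top 61 mm up. Friction about 1.4 N at the knob; stays where left
- lever_line (a point): the ring's lever: a level black round bar 6 mm thick jutting out radially 57.5 mm above the work surface, with an upright knob at its end. Origin on the bar's centre line, 88 mm from the ring's axis; its x points outward along the bar
- lever_knob (a point): centre of the top of the lever's orange knob: an upright cylinder 12 mm in diameter, from 53 to 79.5 mm above the work surface, 105 mm from the ring's axis
- marker (a point): point on the centre line of the red marker, 88 mm from the ring's axis, 53 mm up. The marker is a red tab 20 mm long (74 to 94 mm from the axis), 13 mm wide, 3 mm thick, stiff, lying on the pale scale arc on the deck; the lever's bar passes over it, 1.5 mm clear. It lies at 0.9 to 1.75 rad of the ring's angle, so always anticlockwise of the lever's start
- tint_plate (a joint): how far the tint plate has been pushed in, m: 0 drawn out, 0.035 fully home at its stop. Starts at 0 to 0.012. It slides in a slot in the viewer's left (+y) side, towards the viewer's -y, with about 2 N of friction, and stays where it is left
- plate_tab (a point): the tint plate's blue finger tab, an upright plate 36 mm wide (along the viewer's x), 30 mm high (16 to 46 mm above the work surface), 6 mm thick. Origin at the centre of its outer face, which looks to the viewer's +y; y points outward. Drawn out, this face is 156 mm from the viewer's middle; home, 121 mm (the tab then touches the housing)
- dish: closed clear dish with a white smear of cream, 81 mm across and 14 mm high, lying loose on the window inside the ring; origin at the centre of its underside
- vial: small amber bottle, 24 mm across, 46 mm high, standing loose on the rear left corner of the viewer's deck (about x 92, y 88 mm); origin at the centre of its underside
- blue_cap: blue screw cap, 46 mm across and 14 mm high, lying on the work surface just in front of the viewer; origin at the centre of its underside
- dispenser: translucent dispenser jar with a blue foot, 54 mm across, 115 mm high, standing left of the viewer; origin at the centre of its underside
- glycerin: clear bottle with label and white cap, 62 mm across, 145 mm high, standing left of the viewer; origin at the centre of its underside
- beaker: glass beaker, 68 mm across, 92 mm high, standing at the left; origin at the centre of its underside
- cream_jar: ivory jar, 88 mm across, 95 mm high, standing in front right of the viewer; origin at the centre of its underside
- pen: white and black pen, 133 mm long, 11 mm thick, lying at the front left; origin below its middle, x along it

How it is judged:
By the outcome, as a careful person would: the job done as asked, in the order asked, and still so for the second after the job is handed in, with the robot touching nothing.
It also fails if it takes over 53 s, if anything falls off the work surface, if the arm or the gripper's body presses on something with over 40 N, if the wrist force passes 120 N, or if a joint passes its speed limit or range.

ROBOT

A 7-joint arm with a two-finger parallel gripper is mounted at the origin on the work surface. World frame = base frame: x ahead of the robot, y to its left, z up, the work surface at z = 0. Lengths are in m, angles in rad, forces in N, time in s.
With the tool pointing down it reaches from about 0.4 to 0.875 m from the base axis. Payload 19.3 kg.
Tool frame: the origin (TCP) lies at the very end of the fingers, on their centre line; the grasp point (between the pads) lies 19 mm behind it (bot.grasp_offset is the distance from the TCP to the grasp point, in m); z points along the fingers, x is the direction in which the jaws open and shut, and the axes are right-handed (so a half turn about z gives the same grasp; the last joint's range is limited). The gripper opens to 85 mm and grips with 20 to 120 N. Pads are 22 mm wide; open, the fingers measure 114 mm over their backs; the gripper's body (76 mm by 85 mm) begins 54 mm behind the grasp point. The pads swing forward as they close: fully open they stand 13 mm farther back than shut.
Start: joints at [-1.198, 0.521, -0.036, 1.599, 0.021, 1.021, -0.113], TCP at [0.268, 0.565, 0.231] pointing down, gripper open.
Joint ranges: [-2.91, 2.91], [-0.3, 2.13], [-1.5, 1.42], [0.17, 2.43], [-1.26, 4.41], [0.16, 1.93], [-2.52, 2.52]. Speed limits (rad/s): [1.89, 1.89, 2.39, 2.39, 3.01, 3.01, 3.01].

INTERFACE

Orientations are given as [roll, pitch, yaw] about the fixed x, y, z axes, in that order (R = Rz(yaw) Ry(pitch) Rx(roll)).
In Python, from workcell import status, grab_frame, calibration, job, regions_of, mark_of, bot gives the robot as it stands.
- The arm moves only by the tool carry_out, never from a script. Its argument "deltas" is one flat list of numbers, 5 for each row, row after row: the opening, from -1 (shut) to 1 (fully open), then the shift along the tool's x, y, z in cm, then the turn about the tool's z in degrees. A call has 1 to 20 rows; each row shifts and turns the commanded pose from where the row before left it, along the tool's axes as they then stand; what a row does not reach is not made up. A row lasts 1/12 s, in which the tool goes at most 41.7 mm and 7.16 degrees, less where a joint would pass 70% of its speed; a pose out of reach is approached as far as the arm can. A call with a gripper value outside its range is refused whole. The fingers move at their own pace and stop on an object; "newtons" is the grip in N (left out, the last holds). Time passes only in rows, so rows that do not move let the fingers close. It gives the time, the measured TCP pose, the force and the opening at its end, in the units of the state.
- status.observe(): the state, without advancing time (a new reading comes with each control period).
- grab_frame(name): name is "scene" or "top" or "wrist"; returns the picture (384x512x3 uint8, red, green, blue); there is no depth.
- calibration(name): a dict with "fov_y" (degrees; the focal length in pixels is half the picture's height over the tangent of half this angle, whatever the lens; pixels are square), "cx", "cy" (the principal point, pixels), "D" ([k1, k2, p1, p2, k3] as OpenCV has them; the pictures are not rectified), "R" (3x3) and "t" (3): a world point X has camera coordinates R X + t. Camera axes: x right, y down, z forward; pixel columns grow to the right and rows downward; lengths in m; the calibration is good to about 2 mm. A picture is of the moment at which its call begins: read the wrist's pose just before it. calibration takes no time and is no camera call; for the wrist camera it gives the pose at the moment of the call.
- job.job_done(): hands the job in, once; it reports no verdict.
Trained networks look in the newest picture that a camera, given by its name, has taken for a name from the list of things; names that differ only in an ending like _2 or _b are one class to them, and where a whole thing is asked for, a point or a joint stands for the part that bears it (a point fixed in the world has none). Each returns a list of dicts, best first, with "p" (0 to 1); they miss things now and then, are a little off and sometimes report something else, mostly with a low value. They report only what shows in the picture. A call takes as long as a camera call.
- regions_of(camera, target): "region" (384x512 bool, what is visible of it) and "xy" ([column, row] in pixels, amid what is visible of it).
- mark_of(camera, target): "xy" ([column, row] in pixels: a listed point, or the origin of a listed thing).
The state is a dict: "clock": time; "qpos": joint angles; "qd": joint speeds; "joint_efforts": joint torques, N m; "position": TCP position; "tool_rot": TCP orientation; "force": force on the tool from outside, world axes, zero at the start; "moment": the same for the moment, N m; "grip_width": finger opening in m.
Only numpy, scipy, OpenCV 4.12 (cv2) and the standard library are available. Lean on these libraries where they do the work, as an engineer would, in place of code of your own. Each camera call takes 0.05 s, during which the arm holds its last target.

## Working session

There is one attempt and no reset: what is moved stays moved. The work goes in short steps, Python scripts to look and compute and a tool call to move; the robot and the scene stay as the last step left them, time stands still between calls to the robot, and variables do not carry over. Pictures are saved under pics/ and viewed, and the job is handed in when it is done.

Besides the shell and the picture viewer there is one more tool, called as name(argument=value, ...) on one line, values as JSON. carry_out: Moves the arm, as the interface text tells. Its arguments: {"type":"object","properties":{"deltas":{"type":"array","items":{"type":"number"}},"newtons":{"type":"number"}},"required":["deltas"]}

```bash
ls; mkdir -p pics
python3 - <<'E'
from workcell import status, grab_frame, calibration, job, regions_of, mark_of, bot
import cv2,numpy as np
s=status.observe();print({k:np.round(v,3) for k,v in s.items()})
for n in ["scene","top","wrist"]:
    f=grab_frame(n);cv2.imwrite(f"pics/{n}0.png",f[:,:,::-1])
    c=calibration(n);print(n,{k:np.round(v,4).tolist() for k,v in c.items()})
    for t in ["lever_knob","lever_line","marker","plate_tab","viewer","dish","vial"]:
        print(t,[(np.round(m["xy"],1).tolist(),round(m["p"],2)) for m in mark_of(n,t)[:2]])
E
```

```text
pics
{'clock': np.float64(0.0), 'qpos': array([-1.198,  0.522, -0.036,  1.6  ,  0.021,  1.021, -0.113]), 'qd': array([ 0.   ,  0.   ,  0.001, -0.   , -0.001,  0.001, -0.004]), 'joint_efforts': array([ 1.0000e-03, -9.2713e+01,  1.9800e+00, -3.6993e+01,  1.8000e-02,
        8.0000e-03,  0.0000e+00]), 'position': array([0.268, 0.564, 0.231]), 'tool_rot': array([3.142e+00, 1.000e-03, 1.128e+00]), 'force': array([ 0.395,  0.027, -0.777]), 'moment': array([-0.005,  0.035, -0.014]), 'grip_width': np.float64(0.086)}
scene {'fov_y': 46.5272, 'cx': 255.4523, 'cy': 188.5583, 'D': [0.0444, 0.0, 0.0, 0.0, 0.0], 'R': [[-0.4478, 0.894, -0.0127], [0.7107, 0.3473, -0.6118], [-0.5426, -0.283, -0.7909]], 't': [0.2226, -0.3496, 1.6471]}
lever_knob [([259.7, 174.3], 0.61)]
lever_line [([251.1, 181.7], 0.84)]
marker []
plate_tab [([272.9, 204.8], 0.56)]
viewer [([343.2, 288.8], 0.7), ([227.5, 199.7], 0.62)]
dish [([227.1, 193.1], 0.64)]
vial [([239.0, 223.5], 0.64), ([226.4, 198.6], 0.3)]
top {'fov_y': 56.2547, 'cx': 252.0585, 'cy': 192.6019, 'D': [0.0393, 0.0, 0.0, 0.0, 0.0], 'R': [[0.0237, -0.9995, -0.0186], [-0.9904, -0.0209, -0.1367], [0.1362, 0.0217, -0.9904]], 't': [0.0289, 0.5096, 1.0688]}
lever_knob [([261.5, 193.2], 0.81)]
lever_line [([265.0, 193.8], 0.72), ([116.1, 248.9], 0.29)]
marker [([303.5, 197.8], 0.57)]
plate_tab [([238.5, 176.7], 0.47)]
viewer [([283.4, 174.2], 0.86)]
dish [([284.4, 171.5], 0.98), ([260.6, 196.1], 0.35)]
vial [([256.0, 148.5], 0.49)]
wrist {'fov_y': 64.1914, 'cx': 254.3844, 'cy': 188.6916, 'D': [-0.0324, 0.0, 0.0, 0.0, 0.0], 'R': [[0.4272, 0.9042, 0.0001], [0.8618, -0.4072, 0.3023], [0.2734, -0.129, -0.9532]], 't': [-0.6253, -0.0403, 0.3792]}
lever_knob []
lever_line []
marker []
plate_tab []
viewer []
dish []
vial []
```

Run:
```python
import cv2
t=cv2.imread("pics/top0.png");s=cv2.imread("pics/scene0.png")
cv2.imwrite("pics/top0c.png",cv2.resize(t[100:260,160:374],None,fx=3.7,fy=3.7,interpolation=cv2.INTER_CUBIC))
cv2.imwrite("pics/scene0c.png",cv2.resize(s[130:270,170:357],None,fx=4.2,fy=4.2,interpolation=cv2.INTER_CUBIC))
```

```text
(no output)
```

View pics/top0.png

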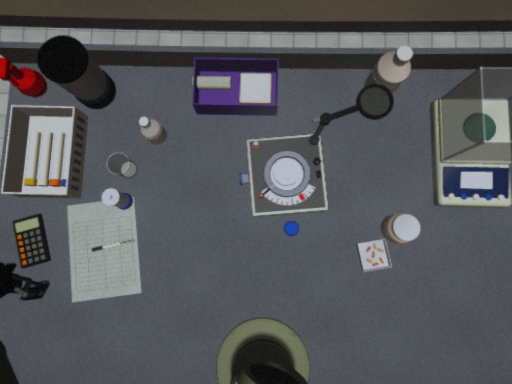

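View pics/scene0.png

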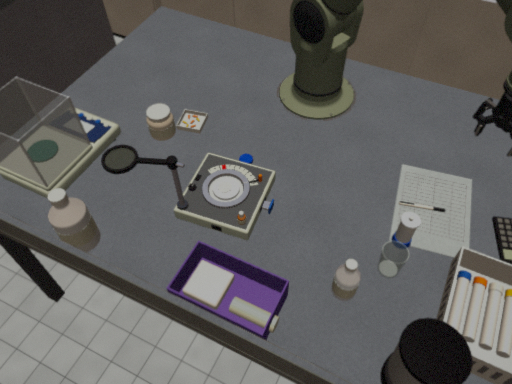

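```bash
sleep 1
```

```text
(no output)
```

View pics/top0c.png

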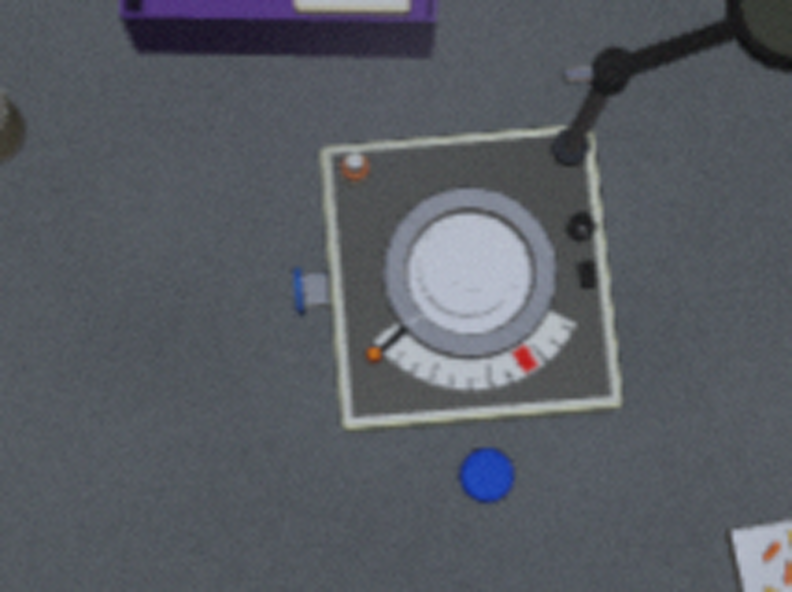

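View pics/scene0c.png

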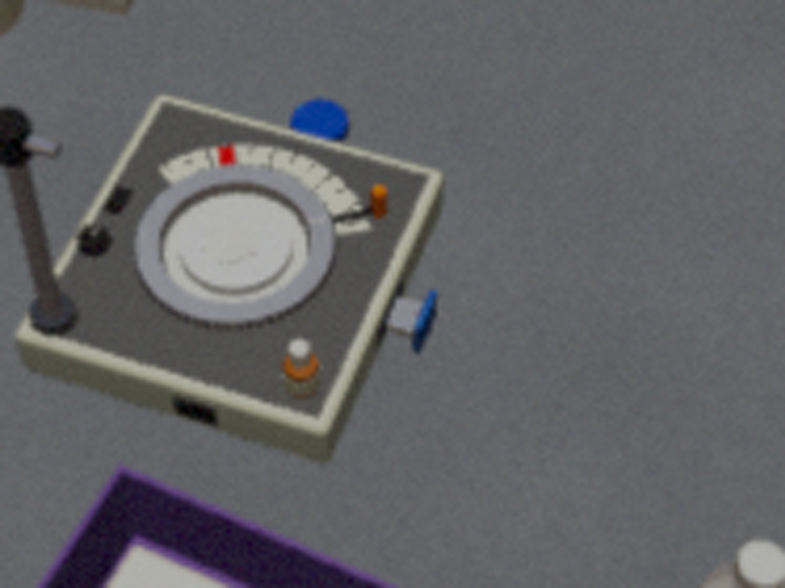

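The top view shows the viewer around (285,175) px. The blue tab sticks out at (241,178), the orange knob is at (261,195) and the red marker at (302,197). The left side is free. Next I'll fit the viewer's pose coarsely from the top and scene views.

```bash
cat > h.py <<'E'
import numpy as np, cv2
from scipy.optimize import least_squares
def K(c):
    f=192/np.tan(np.radians(c["fov_y"])/2); return np.array([[f,0,c["cx"]],[0,f,c["cy"]],[0,0,1.]])
def proj(c,X):
    X=np.atleast_2d(X).astype(float)
    r,_=cv2.Rodrigues(np.array(c["R"],float))
    return cv2.projectPoints(X,r,np.array(c["t"],float),K(c),np.array(c["D"],float))[0][:,0]
def back(c,uv,z):
    p=cv2.undistortPoints(np.array([[uv]],float),K(c),np.array(c["D"],float))[0,0]
    R=np.array(c["R"]);t=np.array(c["t"]);o=-R.T@t;d=R.T@np.array([p[0],p[1],1])
    return o+d*(z-o[2])/d[2]
def pts(p):  # p: x,y,yaw,ring,marker,plate
    x,y,w,q,m,s=p
    R=np.array([[np.cos(w),-np.sin(w)],[np.sin(w),np.cos(w)]])
    g=lambda a,b,z:np.r_[R@[a,b]+[x,y],z]
    a=np.radians(125.6)+q; b=np.radians(125.6)+m
    return dict(c_rl=g(.12,.115,.05),c_rr=g(.12,-.115,.05),c_fr=g(-.12,-.115,.05),c_fl=g(-.12,.115,.05),
      ring=g(0,0,.061),knob=g(.105*np.cos(a),.105*np.sin(a),.0795),
      line=g(.088*np.cos(a),.088*np.sin(a),.0575),
      mark=g(.084*np.cos(b),.084*np.sin(b),.053),tab=g(0,.156-s,.031),tabtop=g(0,.153-s,.046),R=R,g=g)
E
python3 - <<'E'
from h import *
from workcell import calibration
T=calibration("top");S=calibration("scene")
ot=lambda u,v:np.array([160+u/3.7,100+v/3.7])-.35
os=lambda u,v:np.array([170+u/4.2,130+v/4.2])-.35
obs=[("c_rl",T,ot(322,149)),("c_rr",T,ot(592,130)),("c_fr",T,ot(621,404)),("c_fl",T,ot(346,425)),
("ring",T,ot(470,271)),("knob",T,ot(374,353)),("mark",T,ot(525,358)),("tabtop",T,ot(297,291)),
("c_fl",S,os(441,177)),("c_fr",S,os(162,97)),("c_rl",S,os(323,428)),("ring",S,os(236,243)),("knob",S,os(380,188)),("mark",S,os(226,156)),("tabtop",S,os(430,313))]
def r(p):
    P=pts(p);return np.concatenate([proj(c,P[n])[0]-o for n,c,o in obs])
s=least_squares(r,[.6,-.05,0.05,.2,1.2,.0],loss="soft_l1")
print(np.round(s.x,4));e=r(s.x).reshape(-1,2)
for o,v in zip(obs,e):print(o[0],np.round(v,1))
print({k:np.round(v,3) for k,v in pts(s.x).items() if k!="g"})
E
```

```text
[ 0.5674 -0.0627  0.099   0.0317  1.4348  0.0088]
c_rl [-1.  -1.5]
c_rr [ 0.4 -2.3]
c_fr [0.6 1. ]
c_fl [-1.6  1.2]
ring [-0.2  0. ]
knob [-0.1  0.1]
mark [-0.1  0.2]
tabtop [-0.8 -0.8]
c_fl [ 1.2 -1.6]
c_fr [-1.1 -2. ]
c_rl [0.2 1.6]
ring [-0.5 -0.8]
knob [-0.6  0.2]
mark [-0.2  0.1]
tabtop [-0.5 -0.5]
{'c_rl': array([0.675, 0.064, 0.05 ]), 'c_rr': array([ 0.698, -0.165,  0.05 ]), 'c_fr': array([ 0.459, -0.189,  0.05 ]), 'c_fl': array([0.437, 0.04 , 0.05 ]), 'ring': array([ 0.567, -0.063,  0.061]), 'knob': array([0.496, 0.014, 0.08 ]), 'line': array([0.507, 0.002, 0.058]), 'mark': array([ 0.497, -0.109,  0.053]), 'tab': array([0.553, 0.084, 0.031]), 'tabtop': array([0.553, 0.081, 0.046]), 'R': array([[ 0.995, -0.099],
       [ 0.099,  0.995]])}
```

The fit agrees to about 2 px, and its tab, knob and marker heights and radii are consistent. I'm moving over to look from the wrist camera with the fingers shut, staying above everything on the left.

carry_out(deltas=[-1, -0.7, 1.1, 0, 0, -1, -1.2, 2, 0, 0, -1, -1.6, 2.6, 0, 0, -1, -1.6, 2.6, 0, 0, -1, -1.6, 2.6, 0, 0, -1, -1.6, 2.6, 0, 0, -1, -1.6, 2.6, 0, 0, -1, -1.6, 2.6, 0, 0, -1, -1.6, 2.6, 0, 0, -1, -1.6, 2.6, 0, 0, -1, -1.6, 2.6, 0, 0, -1, -1.6, 2.6, 0, 0, -1, -1.6, 2.6, 0, 0, -1, -1.6, 2.6, 0, 0, -1, -1.6, 2.6, 0, 0, -1, -1.6, 2.6, 0, 0, -1, -1.2, 2, 0, 0, -1, -0.7, 1.1, 0, 0, -1, 0, 0, 0, 0], newtons=20)

```text
clock: 2.78
position: [0.5415, 0.1422, 0.2313]
tool_rot: [3.141, 0.001, 1.124]
force: [0.2, -0.5, -0.3]
grip_width: 0.0001
```

carry_out(deltas=[-1, 0, 0, 0, 3, -1, 0, 0, 0, 6, -1, 0, 0, 0, 6, -1, 0, 0, 0, 6, -1, 0, 0, 0, 6, -1, 0, 0, 0, 6, -1, 0, 0, 0, 6, -1, 0, 0, 0, 6, -1, 0, 0, 0, 6, -1, 0, 0, 0, 5, -1, 0, 0, 0, 3, -1, 0, 0, 0, 0, -1, 0, 0, 0, 0])

```text
clock: 3.87
position: [0.5399, 0.1463, 0.2313]
tool_rot: [-3.141, 0.0, 0.101]
force: [-0.7, 1.3, -0.3]
grip_width: -0.0002
```

Run:
```python
from workcell import status, grab_frame, calibration, mark_of
import cv2,numpy as np,json
s=status.observe();print({k:np.round(v,3) for k,v in s.items() if k in("clock","qpos","position","tool_rot","force","grip_width")})
c=calibration("wrist");f=grab_frame("wrist");cv2.imwrite("pics/w1.png",f[:,:,::-1])
json.dump({k:np.array(v).tolist() for k,v in c.items()},open("w1.json","w"))
for t in ["lever_knob","lever_line","marker","plate_tab","viewer"]:
    print(t,[(np.round(m["xy"],1).tolist(),round(m["p"],2)) for m in mark_of("wrist",t)[:2]])
```

```text
{'clock': np.float64(3.867), 'qpos': array([-0.606,  0.435,  0.322,  1.789, -0.166,  0.945, -0.113]), 'position': array([0.54 , 0.146, 0.231]), 'tool_rot': array([-3.141,  0.   ,  0.101]), 'force': array([-0.716,  1.259, -0.266]), 'grip_width': np.float64(-0.0)}
lever_knob [([202.6, 282.3], 0.48)]
lever_line [([217.2, 282.5], 0.48)]
marker []
plate_tab [([259.6, 213.6], 0.81)]
viewer []
```

View pics/w1.png

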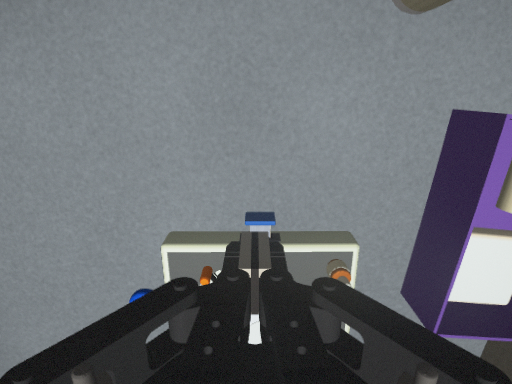

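The wrist view shows the tab at (260,217) px, centred ahead of the fingers and square to them. The housing's left wall spans columns 163-357. I'm refitting with this view.

Run:
```python
from h import *
import json
c=json.load(open("w1.json"))
f=cv2.imread("pics/w1.png")
cv2.imwrite("pics/w1c.png",cv2.resize(f[195:300,150:370],None,fx=3.6,fy=3.6,interpolation=cv2.INTER_CUBIC))
P=pts([0.5674,-0.0627,0.099,0.0317,1.4348,0.0088]);g=P["g"]
for n in["c_fl","c_rl","knob","tab","tabtop"]:print(n,proj(c,P[n])[0])
for s in(0,.004,.0088,.012):print(s,[np.round(proj(c,g(x,.156-s,z))[0],1) for x,z in((-.018,.016),(.018,.016),(-.018,.046),(.018,.046))])
```

```text
c_fl [157.99199659 245.20286376]
c_rl [360.6539082  245.78064037]
knob [202.75208882 283.23172151]
tab [259.41928658 214.24965641]
tabtop [259.60772605 221.55759512]
0 [array([244.8, 203. ]), array([273.7, 203.1]), array([244.1, 212.1]), array([275.3, 212.2])]
0.004 [array([244.8, 206.1]), array([273.7, 206.1]), array([244.1, 215.3]), array([275.2, 215.4])]
0.0088 [array([244.9, 209.6]), array([273.6, 209.7]), array([244.1, 219.1]), array([275.1, 219.2])]
0.012 [array([244.9, 212. ]), array([273.5, 212.1]), array([244.1, 221.7]), array([275.1, 221.8])]
```

View pics/w1c.png

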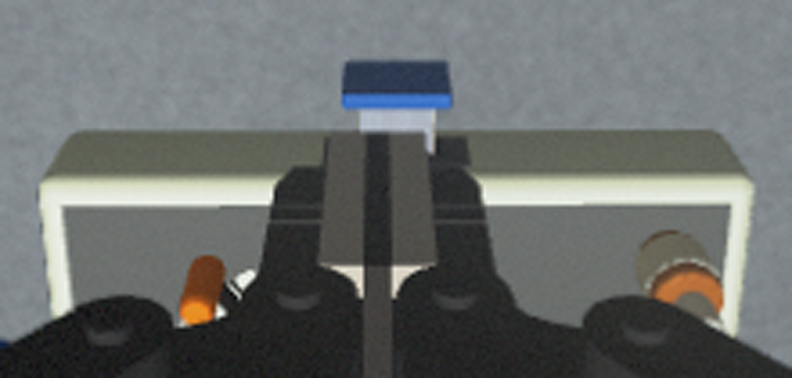

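The tab's outer face is about 11-12 mm in. I'm shifting 6.5 mm to centre on the tab and descending beside it, still about 50 mm clear.

carry_out(deltas=[-1, 0.3, 0, 1, 0, -1, 0.35, 0, 1.8, 0, -1, 0, 0, 2, 0, -1, 0, 0, 2, 0, -1, 0, 0, 2, 0, -1, 0, 0, 2, 0, -1, 0, 0, 2, 0, -1, 0, 0, 2, 0, -1, 0, 0, 2, 0, -1, 0, 0, 1.8, 0, -1, 0, 0, 1.2, 0, -1, 0, 0, 0.7, 0, -1, 0, 0, 0, 0, -1, 0, 0, 0, 0])

```text
clock: 5.33
position: [0.5471, 0.146, 0.0265]
tool_rot: [3.142, -0.0, 0.098]
force: [-0.7, 0.8, 0.5]
grip_width: 0.0001
```

carry_out(deltas=[-1, 0, 0.6, 0, 0, -1, 0, 0.8, 0, 0, -1, 0, 0.8, 0, 0, -1, 0, 0.8, 0, 0, -1, 0, 0.6, 0, 0, -1, 0, 0.4, 0, 0, -1, 0, 0.3, 0, 0, -1, 0, 0, 0, 0])

```text
clock: 6.0
position: [0.5512, 0.1025, 0.0264]
tool_rot: [3.141, -0.0, 0.097]
force: [-0.1, -0.2, -0.8]
grip_width: 0.0002
```

Run:
```python
from workcell import status, grab_frame, calibration, mark_of
import cv2,numpy as np,json
s=status.observe();print({k:np.round(v,4) for k,v in s.items() if k in("clock","position","tool_rot","force")})
f=grab_frame("wrist");cv2.imwrite("pics/w2.png",f[:,:,::-1])
f=grab_frame("top");cv2.imwrite("pics/t2.png",cv2.resize(f[100:260,160:374,::-1],None,fx=3.7,fy=3.7))
```

```text
{'clock': np.float64(6.0), 'position': array([0.5512, 0.1025, 0.0264]), 'tool_rot': array([ 3.1414, -0.    ,  0.0974]), 'force': array([-0.0836, -0.2057, -0.8377])}
```

View pics/w2.png

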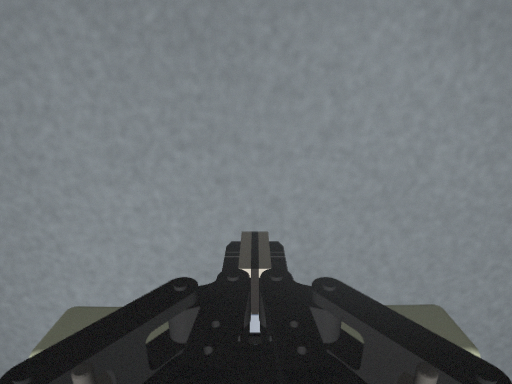

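View pics/t2.png

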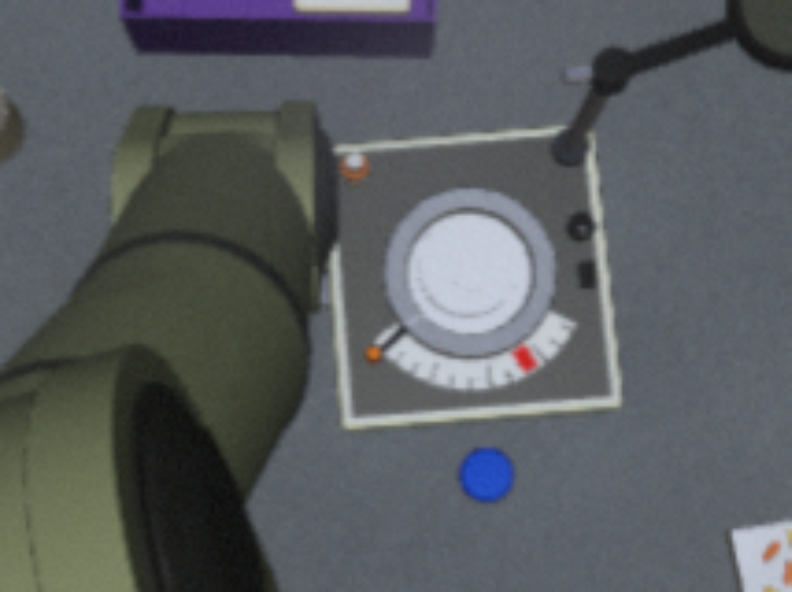

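carry_out(deltas=[-1, 0, 0.3, 0, 0, -1, 0, 0.3, 0, 0, -1, 0, 0.2, 0, 0, -1, 0, 0.2, 0, 0, -1, 0, 0.2, 0, 0, -1, 0, 0.2, 0, 0, -1, 0, 0.2, 0, 0, -1, 0, 0.2, 0, 0])

```text
clock: 6.77
position: [0.5529, 0.0854, 0.0263]
tool_rot: [-3.141, -0.0, 0.098]
force: [-0.9, 2.2, -0.2]
grip_width: 0.0003
```

carry_out(deltas=[-1, 0, 0.2, 0, 0, -1, 0, 0.2, 0, 0, -1, 0, 0.2, 0, 0, -1, 0, 0.2, 0, 0, -1, 0, 0.2, 0, 0])

```text
clock: 7.18
position: [0.5539, 0.0752, 0.0263]
tool_rot: [3.142, -0.0, 0.098]
force: [0.9, 2.5, -1.0]
grip_width: -0.0002
```

carry_out(deltas=[-1, 0, 0.15, 0, 0, -1, 0, 0.15, 0, 0, -1, 0, 0.1, 0, 0, -1, 0, 0.1, 0, 0])

```text
clock: 7.52
position: [0.5545, 0.0703, 0.0263]
tool_rot: [3.142, -0.0, 0.098]
force: [0.8, 3.3, -0.3]
grip_width: 0.0002
```

carry_out(deltas=[-1, 0, 0.1, 0, 0, -1, 0, 0.1, 0, 0])

```text
clock: 7.68
position: [0.5545, 0.0696, 0.0263]
tool_rot: [-3.14, -0.0, 0.099]
force: [-0.5, 14.1, 0.2]
grip_width: 0.0006
```

carry_out(deltas=[-1, 0, 0.1, 0, 0, -1, 0, 0, 0, 0])

```text
clock: 7.85
position: [0.5546, 0.0696, 0.0264]
tool_rot: [-3.139, -0.0, 0.1]
force: [-0.5, 12.8, 1.1]
grip_width: -0.0001
```

The plate stopped against its stop: 14 N with the position stalled, within 1 mm of the predicted home. I'm retreating, rising and turning the fingers for the lever.

carry_out(deltas=[-1, 0, -0.6, 0, 0, -1, 0, -1.2, 0, 0, -1, 0, -1.5, 0, 0, -1, 0, -1.2, 0, 0, -1, 0, 0, -1, 0, -1, 0, 0, -2, 0, -1, 0, 0, -2.5, 0, -1, 0, 0, -2.5, 0, -1, 0, 0, -2.5, 2, -1, 0, 0, -2.5, 5, -1, 0, 0, -2, 6, -1, 0, 0, -1, 6, -1, 0, 0, -0.5, 6, -1, 0, 0, 0, 6, -1, 0, 0, 0, 6, -1, 0, 0, 0, 6, -1, 0, 0, 0, 5, -1, 0, 0, 0, 3.6, -1, 0, 0, 0, 1, -1, 0, 0, 0, 0])

```text
clock: 9.52
position: [0.5501, 0.1122, 0.1916]
tool_rot: [3.141, -0.0, -0.819]
force: [-0.2, 0.9, -0.3]
grip_width: 0.0003
```

```bash
cat > look.py <<'E'
from workcell import status, grab_frame, calibration, mark_of
import cv2,numpy as np,json,sys
n,tag=sys.argv[1],sys.argv[2]
s=status.observe();print({k:np.round(v,4) for k,v in s.items() if k in("clock","position","tool_rot","force")})
c=calibration(n);f=grab_frame(n);cv2.imwrite(f"pics/{tag}.png",f[:,:,::-1])
json.dump({k:np.array(v).tolist() for k,v in c.items()},open(tag+".json","w"))
for t in sys.argv[3:]:
    print(t,[(np.round(m["xy"],1).tolist(),round(m["p"],2)) for m in mark_of(n,t)[:2]])
E
python3 look.py wrist w3 lever_knob lever_line marker plate_tab; python3 look.py scene s3 plate_tab
python3 -c "
import cv2
s=cv2.imread('pics/s3.png');cv2.imwrite('pics/s3c.png',cv2.resize(s[130:270,170:357],None,fx=4.2,fy=4.2,interpolation=cv2.INTER_CUBIC))"
```

```text
{'clock': np.float64(9.5167), 'position': array([0.5501, 0.1122, 0.1916]), 'tool_rot': array([ 3.1415e+00, -2.0000e-04, -8.1930e-01]), 'force': array([-0.2258,  0.9407, -0.3015])}
lever_knob [([289.4, 288.6], 0.81)]
lever_line [([303.4, 273.7], 0.56)]
marker [([365.3, 246.8], 0.67), ([359.9, 341.3], 0.37)]
plate_tab [([295.6, 198.6], 0.56), ([360.5, 338.0], 0.36)]
{'clock': np.float64(9.7667), 'position': array([0.5502, 0.1121, 0.1914]), 'tool_rot': array([-3.1415e+00,  1.0000e-04, -8.1880e-01]), 'force': array([ 0.2752,  0.1709, -0.0375])}
plate_tab [([264.7, 203.2], 0.38)]
```

View pics/w3.png

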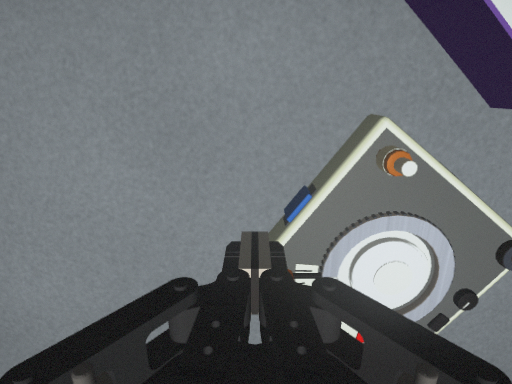

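View pics/s3c.png

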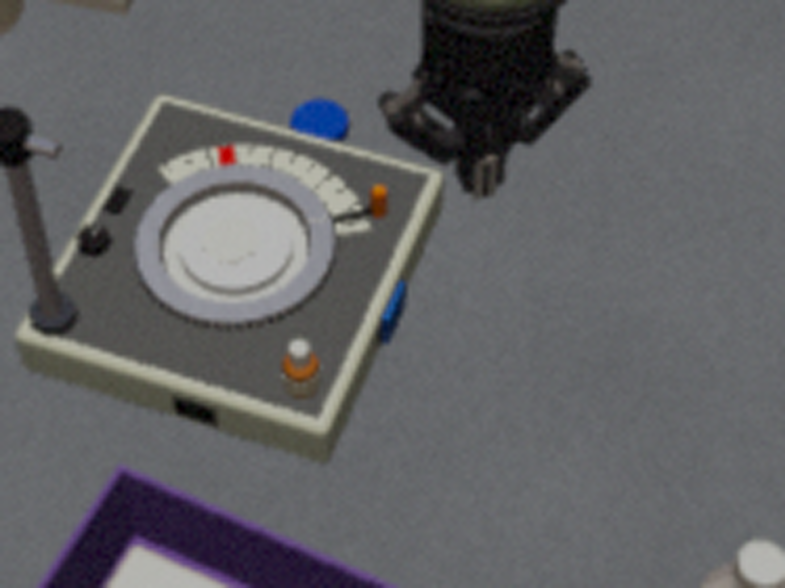

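Both pictures show the blue tab flush against the housing (scene crop (393,312)) and the knob at its start. I'm moving beside the knob on its clockwise side, then descending to 64 mm, which is above the bar and marker.

carry_out(deltas=[-1, 0.4, 0.8, 0, 0, -1, 0.7, 1.4, 0, 0, -1, 0.8, 1.6, 0, 0, -1, 0.8, 1.6, 0, 0, -1, 0.5, 1, 0, 0, -1, 0.2, 0.5, 0.3, 0, -1, 0, 0, 1.5, 0, -1, 0, 0, 2.2, 0, -1, 0, 0, 2.2, 0, -1, 0, 0, 2.2, 0, -1, 0, 0, 2, 0, -1, 0, 0, 1.3, 0, -1, 0, 0, 0.7, 0, -1, 0, 0, 0.3, 0, -1, 0, 0, 0, 0])

```text
clock: 11.12
position: [0.5229, 0.0402, 0.0641]
tool_rot: [3.141, 0.0, -0.82]
force: [1.0, 0.8, 0.9]
grip_width: 0.0001
```

```bash
python3 look.py wrist w4 lever_knob marker; python3 look.py scene s4 lever_knob
python3 -c "
import cv2
s=cv2.imread('pics/s4.png');cv2.imwrite('pics/s4c.png',cv2.resize(s[130:230,170:303],None,fx=5.8,fy=5.8,interpolation=cv2.INTER_CUBIC))"
```

```text
{'clock': np.float64(11.1167), 'position': array([0.5229, 0.0402, 0.0641]), 'tool_rot': array([ 3.1412e+00,  2.0000e-04, -8.1990e-01]), 'force': array([0.9664, 0.8118, 0.9469])}
lever_knob [([252.0, 327.7], 0.83)]
marker [([444.0, 69.6], 0.33)]
{'clock': np.float64(11.2667), 'position': array([0.5235, 0.0404, 0.0651]), 'tool_rot': array([-3.1406e+00, -6.0000e-04, -8.1970e-01]), 'force': array([ 0.7043, -0.171 ,  0.1004])}
lever_knob [([259.4, 179.0], 0.94), ([341.4, 292.5], 0.26)]
```

View pics/w4.png

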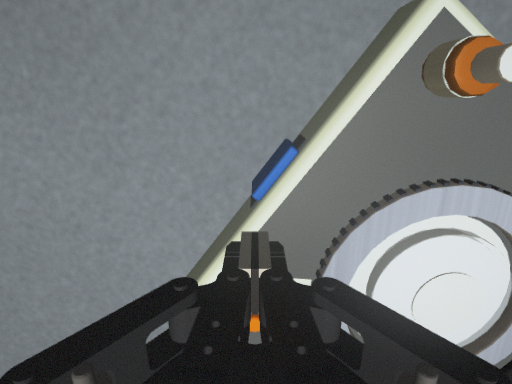

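View pics/s4c.png

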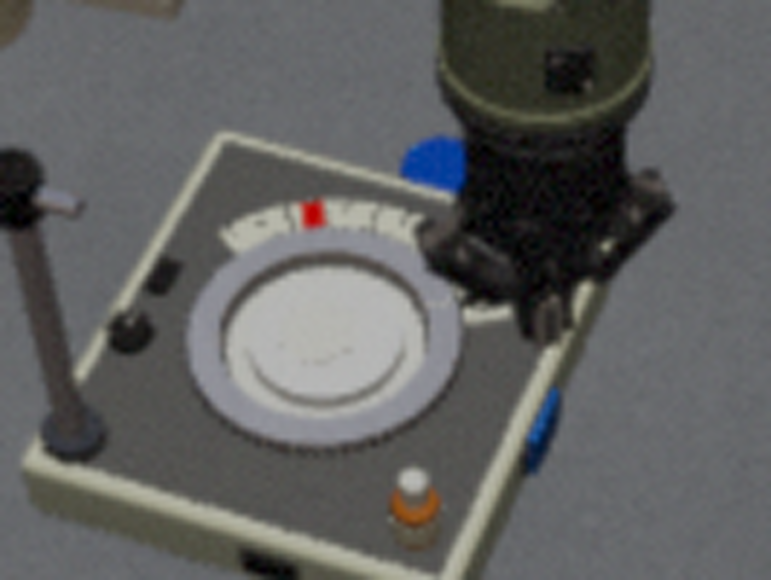

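The knob shows orange through the finger slot, so it's centred ahead of the fingers with about 20 mm to go. I'll close the gap, then follow the arc at 2° per row.

carry_out(deltas=[-1, 0, 0.4, 0, 0, -1, 0, 0.5, 0, 0, -1, 0, 0.4, 0, 0, -1, 0, 0.3, 0, 0, -1, 0, 0.2, 0, 0, -1, 0, 0.2, 0, 0, -1, 0, 0, 0, 0])

```text
clock: 11.95
position: [0.5082, 0.0264, 0.0643]
tool_rot: [3.142, 0.0, -0.82]
force: [-1.0, -0.3, 0.6]
grip_width: 0.0004
```

carry_out(deltas=[-1, -0.027, 0.184, 0, -1, -1, -0.053, 0.367, 0, -2, -1, -0.053, 0.367, 0, -2, -1, -0.053, 0.367, 0, -2, -1, -0.053, 0.367, 0, -2, -1, -0.053, 0.367, 0, -2, -1, -0.053, 0.367, 0, -2, -1, -0.053, 0.367, 0, -2, -1, -0.053, 0.367, 0, -2, -1, -0.053, 0.367, 0, -2, -1, -0.053, 0.367, 0, -2, -1, -0.027, 0.184, 0, -1, -1, 0, 0, 0, 0])

```text
clock: 13.03
position: [0.4795, -0.0022, 0.0644]
tool_rot: [-3.142, -0.0, -0.435]
force: [-0.1, 0.3, 0.2]
grip_width: 0.0
```

```bash
python3 look.py top t5 lever_knob lever_line marker
python3 - <<'E'
import cv2
s=cv2.imread('pics/t5.png');cv2.imwrite('pics/t5c.png',cv2.resize(s[130:230,220:353],None,fx=5.8,fy=5.8,interpolation=cv2.INTER_CUBIC))
from h import *
from workcell import status
p=[.5674,-.0622,.099];s=status.observe();T=s["position"][:2];w=s["tool_rot"][2]
d=T-np.array(p[:2]);y=np.array([np.sin(w),-np.cos(w)]);x=np.array([np.cos(w),np.sin(w)])
print("C in tool",-d@x,-d@y,"yaw",np.degrees(w),"q if face 11+6:",)
# contact line: knob centre at T + y*17 + lambda x with |.|=.105
from scipy.optimize import brentq
f=lambda l:np.linalg.norm(d+.017*y+l*x)-.105
l=brentq(f,-.03,.03);k=d+.017*y+l*x;print(l,np.arctan2(k[1],k[0])-p[2]-np.radians(125.6)+2*np.pi*(k[1]<0))
E
```

```text
{'clock': np.float64(13.0333), 'position': array([ 0.4795, -0.0022,  0.0644]), 'tool_rot': array([-3.1416, -0.    , -0.4351]), 'force': array([-0.0759,  0.3088,  0.1683])}
lever_knob [([301.7, 200.0], 0.51)]
lever_line []
marker [([300.3, 196.5], 0.62)]
C in tool 0.10499818926151791 0.017659850809649717 yaw -24.998611916314346 q if face 11+6:
2.626297175265926e-07 0.4078666919274099
```

View pics/t5c.png

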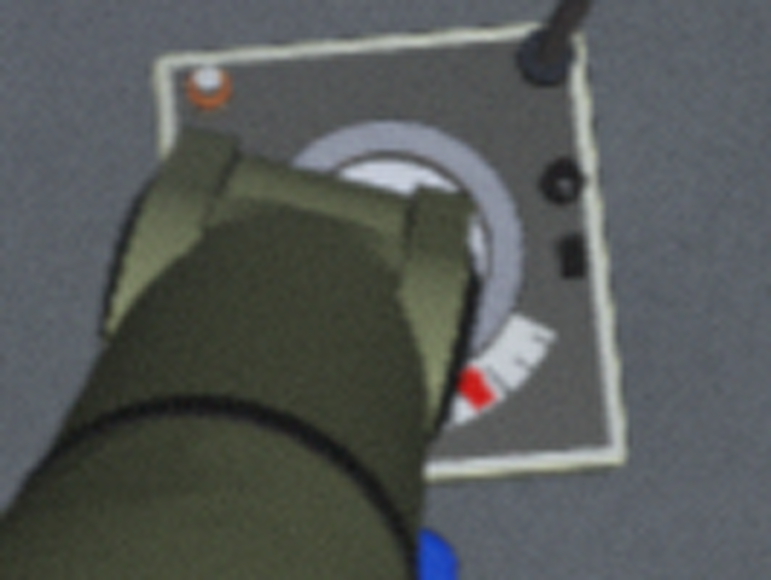

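The lever is hidden by the arm here, but the pose shows the arc being tracked to under 1 mm (model ring angle 0.41). The marker is at 1.43, so I'll push another 36° and look with the scene camera.

carry_out(deltas=[-1, -0.027, 0.184, 0, -1, -1, -0.053, 0.367, 0, -2, -1, -0.053, 0.367, 0, -2, -1, -0.053, 0.367, 0, -2, -1, -0.053, 0.367, 0, -2, -1, -0.053, 0.367, 0, -2, -1, -0.053, 0.367, 0, -2, -1, -0.053, 0.367, 0, -2, -1, -0.053, 0.367, 0, -2, -1, -0.053, 0.367, 0, -2, -1, -0.053, 0.367, 0, -2, -1, -0.053, 0.367, 0, -2, -1, -0.053, 0.367, 0, -2, -1, -0.053, 0.367, 0, -2, -1, -0.053, 0.367, 0, -2, -1, -0.053, 0.367, 0, -2, -1, -0.053, 0.367, 0, -2, -1, -0.053, 0.367, 0, -2, -1, -0.027, 0.184, 0, -1, -1, 0, 0, 0, 0])

```text
clock: 14.9
position: [0.4613, -0.0654, 0.0643]
tool_rot: [3.142, -0.0, 0.193]
force: [-0.1, -0.5, -1.1]
grip_width: -0.0004
```

```bash
python3 look.py scene s6 lever_knob lever_line marker;python3 look.py wrist w6 lever_knob lever_line marker
python3 - <<'E'
import cv2
s=cv2.imread('pics/s6.png');cv2.imwrite('pics/s6c.png',cv2.resize(s[140:220,180:287],None,fx=7.2,fy=7.2,interpolation=cv2.INTER_CUBIC))
E
cat > q.py <<'E'
from h import *
from workcell import status
from scipy.optimize import brentq
p=[.5674,-.0622,.099];s=status.observe();T=s["position"][:2];w=s["tool_rot"][2]
d=T-np.array(p[:2]);y=np.array([np.sin(w),-np.cos(w)]);x=np.array([np.cos(w),np.sin(w)])
f=lambda l:np.linalg.norm(d+.017*y+l*x)-.105
l=brentq(f,-.03,.03);k=d+.017*y+l*x
print("C in tool",-d@x,-d@y,"yaw",np.degrees(w),"l",l,"q",(np.arctan2(k[1],k[0])-p[2]-np.radians(125.6))%(2*np.pi))
E
python3 q.py
```

```text
{'clock': np.float64(14.9), 'position': array([ 0.4613, -0.0654,  0.0643]), 'tool_rot': array([ 3.1415, -0.    ,  0.1929]), 'force': array([-0.1018, -0.5249, -1.1151])}
lever_knob [([234.8, 157.4], 0.68)]
lever_line [([233.5, 166.3], 0.64), ([160.2, 131.3], 0.2)]
marker []
{'clock': np.float64(15.1), 'position': array([ 0.4613, -0.0649,  0.0643]), 'tool_rot': array([3.1415e+00, 1.0000e-04, 1.9190e-01]), 'force': array([0.1759, 0.6084, 0.0909])}
lever_knob []
lever_line [([284.6, 269.3], 0.9)]
marker []
C in tool 0.10460348888454758 0.01764519700865304 yaw 11.028050157892416 l -0.0003945288151934655 q 1.036790126330283
```

View pics/s6c.png

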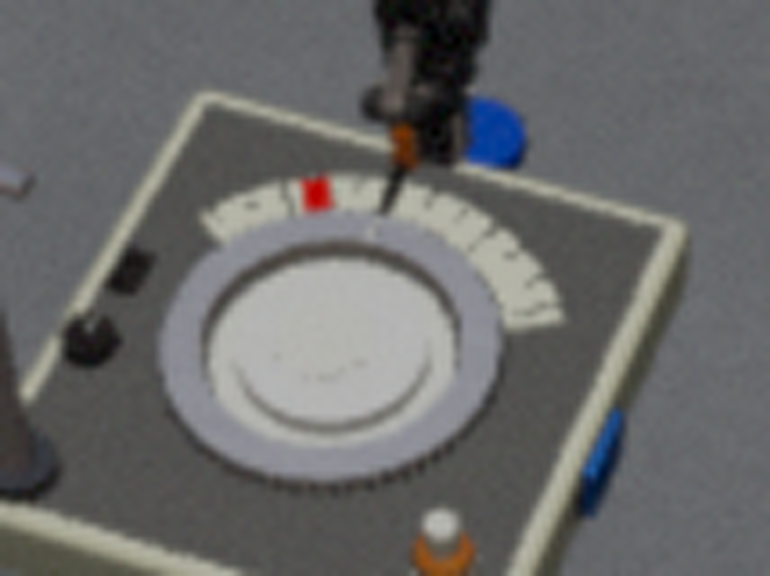

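View pics/w6.png

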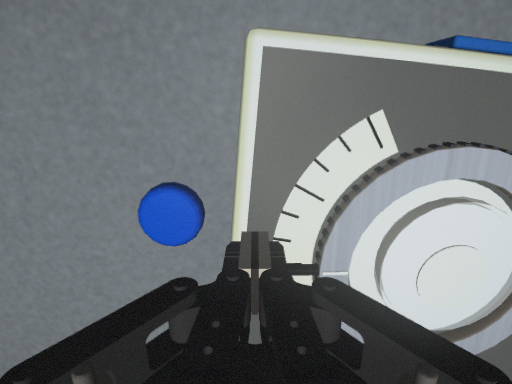

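The lever is moving well: scene crop knob at (404,145), marker at (317,193). I'm measuring the marker's angle from the red blob in both views.

Run:
```python
from h import *
from workcell import calibration
C=np.array([.5674,-.0622]);w=.099
def ang(X):
    d=X[:2]-C;return np.hypot(*d),(np.arctan2(d[1],d[0])-w-np.radians(125.6))%(2*np.pi)
def red(im,box):
    f=cv2.imread(im).astype(float);b,g,r=f[...,0],f[...,1],f[...,2]
    wgt=np.clip(r-np.maximum(g,b)-40,0,None);wgt[(g>.45*r)]=0
    m=np.zeros_like(wgt);x0,x1,y0,y1=box;m[y0:y1,x0:x1]=1;wgt*=m
    Y,X=np.mgrid[:384,:512];return np.array([(wgt*X).sum(),(wgt*Y).sum()])/wgt.sum(),(wgt>0).sum()
for im,n,box in(("pics/top0.png","top",(290,320,185,210)),("pics/t5.png","top",(290,320,185,210)),("pics/scene0.png","scene",(210,235,155,180)),("pics/s6.png","scene",(215,232,155,180))):
    uv,k=red(im,box);X=back(calibration(n),uv,.053);print(im,uv,k,X,ang(X))
# ring centre check: gray ring ellipse hard; print projected ring outline extremes
for n in("top","scene"):
    a=np.linspace(0,2*np.pi,360);c=calibration(n)
    P=proj(c,np.c_[C[0]+.07*np.cos(a),C[1]+.07*np.sin(a),np.full(360,.061)])
    im=cv2.imread({"top":"pics/top0.png","scene":"pics/scene0.png"}[n]);k=4
    x0,y0={"top":(235,130),"scene":(190,150)}[n]
    o=cv2.resize(im[y0:y0+100,x0:x0+100],None,fx=k*1.45,fy=k*1.45,interpolation=cv2.INTER_CUBIC);k*=1.45
    cv2.polylines(o,[np.round((P-[x0,y0]+.5)*k).astype(int)],True,(0,255,0),1)
    aa=w+np.radians(125.6)+1.435
    for r in(.074,.094):pass
    L=proj(c,[[C[0]+r*np.cos(aa),C[1]+r*np.sin(aa),.053] for r in(.07,.1)])
    cv2.polylines(o,[np.round((L-[x0,y0]+.5)*k).astype(int)],False,(255,255,0),1)
    cv2.imwrite(f"pics/ring_{n}.png",o)
a=cv2.imread("pics/ring_top.png");b=cv2.imread("pics/ring_scene.png");cv2.imwrite("pics/ring.png",cv2.resize(np.hstack([a,b]),(800,400)))
```

```text
pics/top0.png [301.40383498 196.5293434 ] 19 [ 0.49754246 -0.10884631  0.053     ] (np.float64(0.08399972501252231), np.float64(1.4392008916252204))
pics/t5.png [301.32722008 196.55984556] 22 [ 0.49744501 -0.10861713  0.053     ] (np.float64(0.08395386319212661), np.float64(1.436285978495695))
pics/scene0.png [223.43068262 166.57002111] 15 [ 0.49618618 -0.10923978  0.053     ] (np.float64(0.08534722713880649), np.float64(1.4342102096104803))
pics/s6.png [223.43542934 166.55780933] 15 [ 0.49613685 -0.10925064  0.053     ] (np.float64(0.08539437512110958), np.float64(1.4339978331029855))
```

View pics/ring.png

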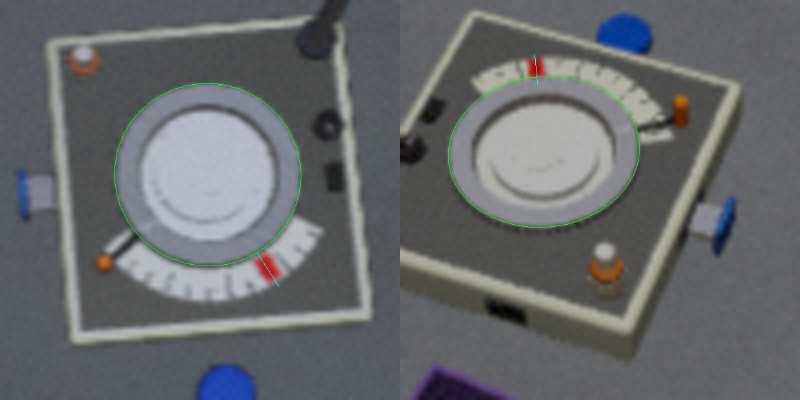

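The overlays fit: ring outline and marker line agree at 1.435 rad in both views. I'll push 18° more, then look again.

carry_out(deltas=[-1, -0.027, 0.184, 0, -1, -1, -0.053, 0.367, 0, -2, -1, -0.053, 0.367, 0, -2, -1, -0.053, 0.367, 0, -2, -1, -0.053, 0.367, 0, -2, -1, -0.053, 0.367, 0, -2, -1, -0.053, 0.367, 0, -2, -1, -0.053, 0.367, 0, -2, -1, -0.053, 0.367, 0, -2, -1, -0.027, 0.184, 0, -1, -1, 0, 0, 0, 0])

```text
clock: 16.22
position: [0.4677, -0.0981, 0.0643]
tool_rot: [3.142, -0.0, 0.507]
force: [-0.8, 0.8, -0.2]
grip_width: 0.0003
```

```bash
python3 q.py; python3 look.py scene s7 lever_knob lever_line
cat > lev.py <<'E'
import sys
from h import *
from workcell import calibration
n,tag,q=sys.argv[1],sys.argv[2],float(sys.argv[3])
c=calibration(n);C=np.array([.5674,-.0622]);w=.099;a=w+np.radians(125.6)+q
im=cv2.imread(f"pics/{tag}.png")
m=proj(c,[*C,.055])[0] if n!="x" else 0
tgt=w+np.radians(125.6)+1.435
cen=proj(c,[C[0]+.09*np.cos(tgt),C[1]+.09*np.sin(tgt),.055])[0].astype(int)
x0,y0=cen-[30,22];k=13
o=cv2.resize(im[y0:y0+44,x0:x0+60],None,fx=k,fy=k,interpolation=cv2.INTER_CUBIC)
for s in(-1,1):
    off=s*.003*np.array([-np.sin(a),np.cos(a)])
    L=proj(c,[[C[0]+r*np.cos(a)+off[0],C[1]+r*np.sin(a)+off[1],.0575] for r in(.07,.099)])
    cv2.polylines(o,[np.round((L-[x0,y0]+.5)*k).astype(int)],False,(0,255,0),1)
    a2=tgt;off=s*.0065*np.array([-np.sin(a2),np.cos(a2)])
    L=proj(c,[[C[0]+r*np.cos(a2)+off[0],C[1]+r*np.sin(a2)+off[1],.053] for r in(.074,.094)])
    cv2.polylines(o,[np.round((L-[x0,y0]+.5)*k).astype(int)],False,(255,255,0),1)
cv2.imwrite(f"pics/{tag}L.png",o)
E
python3 lev.py scene s7 1.351
```

```text
C in tool 0.10460565800320944 0.01708362993978628 yaw 29.059148721072486 l -0.0003943086921811203 q 1.3568404603931068
{'clock': np.float64(16.2167), 'position': array([ 0.4677, -0.0981,  0.0643]), 'tool_rot': array([ 3.1415e+00, -1.0000e-04,  5.0720e-01]), 'force': array([-0.7918,  0.7726, -0.2415])}
lever_knob [([225.9, 155.5], 0.63), ([341.5, 287.9], 0.38)]
lever_line [([222.1, 164.0], 0.89)]
```

View pics/s7L.png

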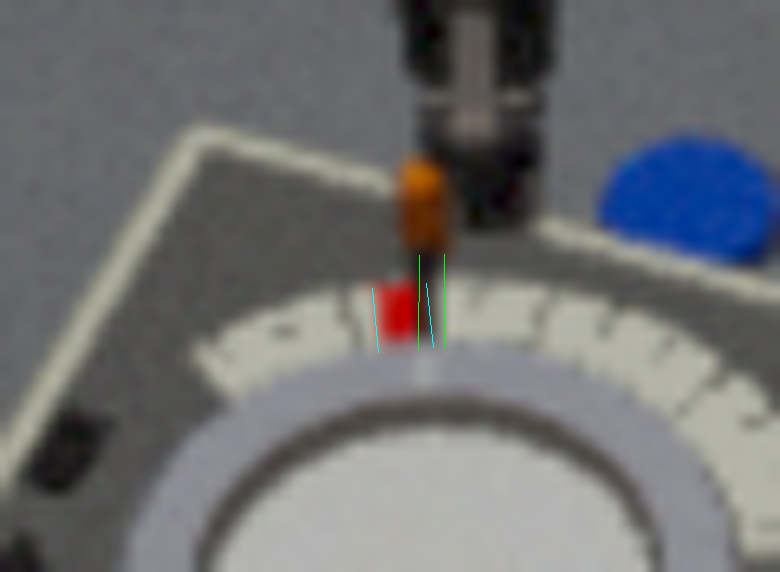

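The lever is at about 1.37, just entering the marker (scene crop bar x≈424, marker centre x≈400). I'll push 2° more, then back off and view it cleanly from above.

carry_out(deltas=[-1, -0.027, 0.184, 0, -1, -1, -0.027, 0.184, 0, -1, -1, 0, 0, 0, 0, -1, 0, -0.5, 0, 0, -1, 0, -1, 0, 0, -1, 0, -1, 0, 0, -1, 0, -0.5, -0.5, 0, -1, 0, 0, -2, 0, -1, 0, 0, -2.5, 0, -1, -0.5, 0.5, -2.5, 0, -1, -1.5, 1.5, -1.5, 0, -1, -1.5, 1.7, -1, 0, -1, -1.5, 1.7, 0, 0, -1, -1, 1, 0, 0, -1, 0, 0.6, 0, 0, -1, 0, 0, 0, 0, -1, 0, 0, 0, 0])

```text
clock: 17.78
position: [0.4384, -0.1654, 0.1643]
tool_rot: [-3.141, -0.0, 0.542]
force: [0.6, 0.5, 0.3]
grip_width: -0.0
```

```bash
python3 look.py scene s8 lever_knob lever_line; python3 look.py wrist w8 lever_knob lever_line marker;python3 look.py top t8 lever_knob lever_line marker
python3 lev.py scene s8 1.41; python3 lev.py top t8 1.41
```

```text
{'clock': np.float64(17.7833), 'position': array([ 0.4384, -0.1654,  0.1643]), 'tool_rot': array([-3.1413e+00, -2.0000e-04,  5.4210e-01]), 'force': array([0.5501, 0.4811, 0.313 ])}
lever_knob [([223.8, 155.5], 0.97)]
lever_line [([221.0, 164.6], 0.58)]
{'clock': np.float64(17.9333), 'position': array([ 0.4383, -0.1652,  0.1642]), 'tool_rot': array([-3.1412e+00,  1.0000e-04,  5.4300e-01]), 'force': array([0.5064, 0.7563, 0.2186])}
lever_knob [([334.5, 168.4], 0.88)]
lever_line [([344.8, 162.2], 0.95)]
marker []
{'clock': np.float64(18.1333), 'position': array([ 0.4382, -0.1659,  0.1643]), 'tool_rot': array([-3.1415e+00,  1.0000e-04,  5.4220e-01]), 'force': array([ 0.188 ,  0.0135, -1.2533])}
lever_knob [([303.9, 202.0], 0.9)]
lever_line [([303.3, 199.8], 0.82)]
marker []
```

View pics/s8L.png

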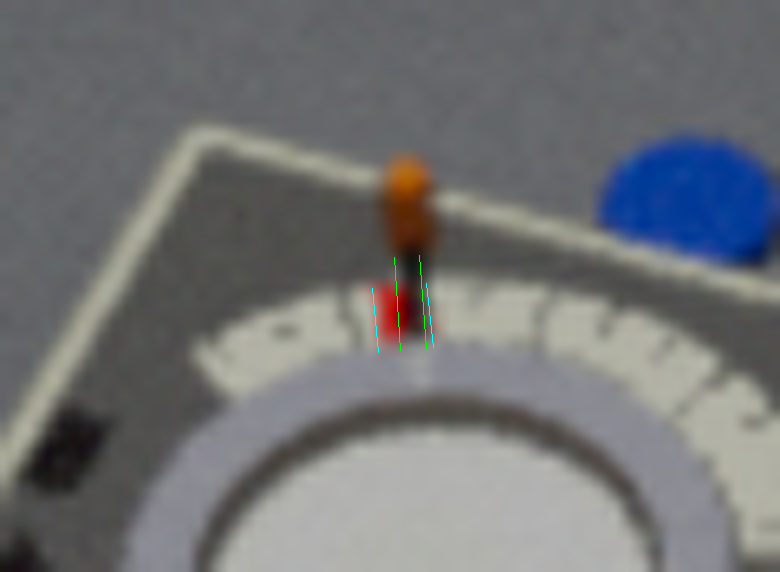

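View pics/w8.png

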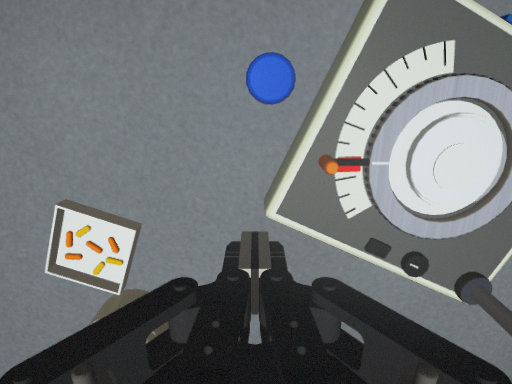

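View pics/t8L.png

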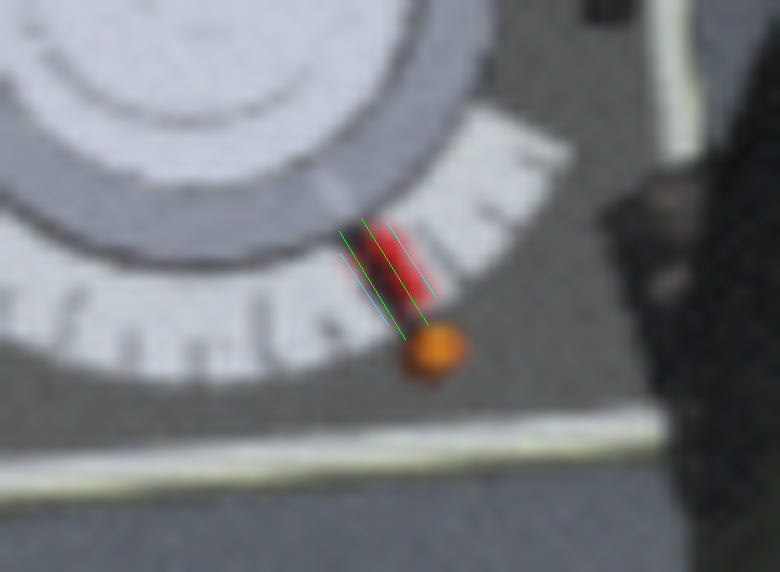

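The wrist view shows the bar at about (350,162) over the marker, with red visible mostly on the far (lower) side, so a little further to go. I'm measuring it in a zoom.

Run:
```python
import cv2
s=cv2.imread('pics/w8.png');cv2.imwrite('pics/w8c.png',cv2.resize(s[140:190,315:395],None,fx=10,fy=10,interpolation=cv2.INTER_CUBIC))
```

```text
(no output)
```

View pics/w8c.png

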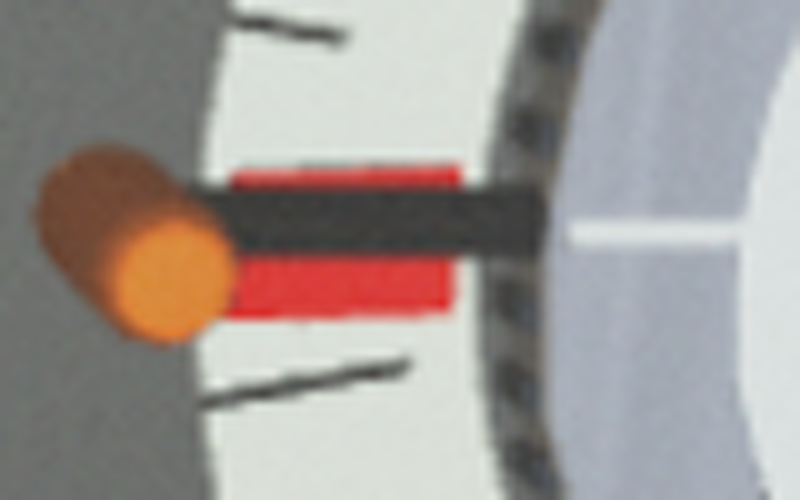

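Run:
```python
from h import *
import json
c=json.load(open("w8.json"));C=np.array([.5674,-.0622]);w=.099
def B(u,v,z):return back(c,[315+(u+.5)/10-.5,140+(v+.5)/10-.5],z)
def a(X):
    d=X[:2]-C;return (np.arctan2(d[1],d[0])-w-np.radians(125.6))%(2*np.pi),np.hypot(*d)
for col in(260,345,430):
    t=168+ (345-col)*.02
    bt=317+(345-col)*.03
    m1,m2=B(col,t,.053),B(col,bt,.053);l1,l2=B(col,187.5,.0575),B(col,255.5,.0575)
    print(col,"marker",a(m1),a(m2),"w",np.linalg.norm(m1-m2)*1e3,"lever",a(l1),a(l2),"w",np.linalg.norm(l1-l2)*1e3)
    print("  diff rad",(a(m1)[0]+a(m2)[0]-a(l1)[0]-a(l2)[0])/2)
```

```text
260 marker (np.float64(1.3498518081248205), np.float64(0.09085853090533458)) (np.float64(1.494293220218804), np.float64(0.09011907048322972)) w 13.079781285424623 lever (np.float64(1.3567427338496145), np.float64(0.09200069408508121)) (np.float64(1.419754964814799), np.float64(0.09147824348570996)) w 5.803293916072515
  diff rad 0.03382366483960553
345 marker (np.float64(1.344063348127234), np.float64(0.08367242230865275)) (np.float64(1.500247888378265), np.float64(0.08283005577500542)) w 13.016464155471239 lever (np.float64(1.353395554532102), np.float64(0.08490697332464986)) (np.float64(1.4217394252977975), np.float64(0.08433224915795066)) w 5.81056586359286
  diff rad 0.034588128337799784
430 marker (np.float64(1.3371595978667514), np.float64(0.07647997936538364)) (np.float64(1.5073519378933264), np.float64(0.07553572131572964)) w 12.954557318046557 lever (np.float64(1.3494137649597846), np.float64(0.07780243357442501)) (np.float64(1.424082155843406), np.float64(0.07717444790179542)) w 5.8185337177087435
  diff rad 0.03550780747844362
```

The measured sizes (13.0 and 5.8 mm) match the given ones, and the lever needs another 0.0345 rad (2.0°). I'm returning to just behind the knob by the same path.

carry_out(deltas=[-1, 0.5, -0.6, 0, 0, -1, 1, -1, 0, 0, -1, 1.5, -1.7, 0, 0, -1, 1.5, -1.7, 0, 0, -1, 1, -1.3, 0, 0, -1, 0.5, -0.7, 1, 0, -1, 0, 0, 2, 0, -1, 0, 0, 2.2, 0, -1, 0, 0, 2.2, 0, -1, 0, 0, 1.6, 0, -1, 0, 0, 0.7, 0, -1, 0, 0, 0.3, 0, -1, 0, 0, 0, 0])

```text
clock: 19.42
position: [0.4534, -0.0752, 0.0642]
tool_rot: [-3.141, 0.0, 0.542]
force: [0.7, 0.2, 0.4]
grip_width: -0.0004
```

```bash
python3 q.py
python3 - <<'E'
from h import *
from workcell import status
s=status.observe();T=s["position"];w=s["tool_rot"][2];print(T,s["clock"],s["force"])
C=np.array([.5674,-.0622]);ax=lambda w:(np.array([np.cos(w),np.sin(w)]),np.array([np.sin(w),-np.cos(w)]))
wt=np.radians(31.07+2.0);x,y=ax(wt);G=C-.1046*x-.0171*y
X,Y=ax(w);print("in tool cm",100*(G-T[:2])@X,100*(G-T[:2])@Y,"turn",-np.degrees(wt-w))
E
```

```text
C in tool 0.10435102573940154 0.047603048209810254 yaw 31.032210489050588 l 0.003909732237834172 q 1.0963231176505843
[ 0.45344362 -0.07520504  0.06422991] 19.4167 [0.73495808 0.2194242  0.35337488]
in tool cm -0.07908770671938392 3.4233295997878566 turn -2.0377895109494157
```

carry_out(deltas=[-1, 0, 0, 0, -1, -1, 0, 0, 0, -1, -1, -0.05, 0.5, 0, 0, -1, -0.05, 0.6, 0, 0, -1, -0.05, 0.6, 0, 0, -1, -0.05, 0.5, 0, 0, -1, 0, 0.4, 0, 0, -1, 0, 0.3, 0, 0, -1, 0, 0.2, 0, 0, -1, 0, 0.1, 0, 0, -1, 0, 0.1, 0, 0, -1, 0, 0.1, 0, 0, -1, 0, 0, 0, 0, -1, 0, 0, 0, 0])

```text
clock: 20.58
position: [0.4704, -0.1049, 0.0643]
tool_rot: [3.142, -0.0, 0.577]
force: [-0.1, 1.1, -0.6]
grip_width: -0.0
```

```bash
python3 q.py; python3 look.py scene s9; python3 lev.py scene s9 1.425
```

```text
C in tool 0.10463169395266099 0.017081906323353848 yaw 33.03848212857912 l -0.0003682741014015718 q 1.4263093457883969
{'clock': np.float64(20.5833), 'position': array([ 0.4704, -0.1049,  0.0643]), 'tool_rot': array([ 3.1415, -0.    ,  0.5766]), 'force': array([-0.0641,  1.0634, -0.5819])}
```

View pics/s9L.png

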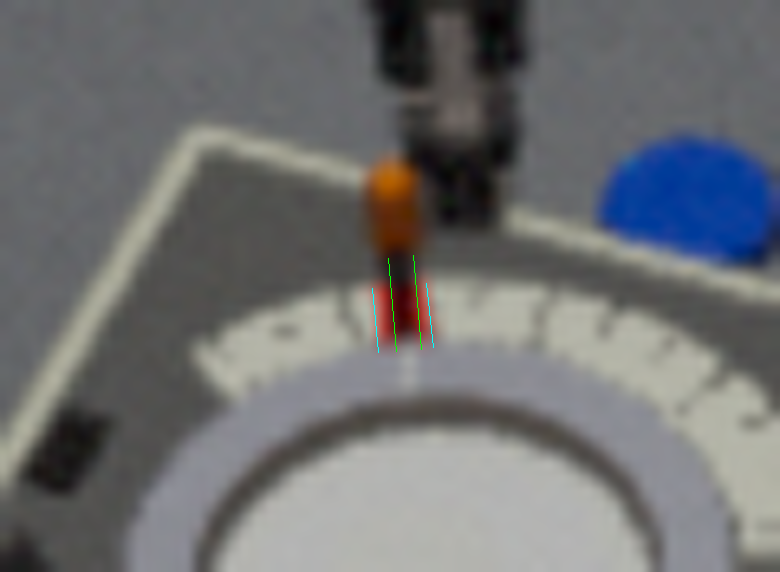

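The bar now has red on both sides. I'm backing off and checking from the wrist view.

carry_out(deltas=[-1, 0, -0.5, 0, 0, -1, 0, -1, 0, 0, -1, 0, -1, 0, 0, -1, 0, -0.5, -0.5, 0, -1, 0, 0, -2, 0, -1, 0, 0, -2.5, 0, -1, -0.5, 0.5, -2.5, 0, -1, -1.5, 1.5, -1.5, 0, -1, -1.5, 1.7, -1, 0, -1, -1.5, 1.7, 0, 0, -1, -1, 1, 0, 0, -1, 0, 0.6, 0, 0, -1, 0, 0, 0, 0, -1, 0, 0, 0, 0])

```text
clock: 21.8
position: [0.442, -0.1704, 0.1643]
tool_rot: [-3.141, -0.0, 0.577]
force: [-0.9, -1.1, 0.6]
grip_width: -0.0001
```

```bash
python3 look.py wrist w10 lever_knob lever_line; python3 look.py top t10; python3 look.py scene s10 plate_tab
python3 - <<'E'
import cv2
s=cv2.imread('pics/w10.png');cv2.imwrite('pics/w10c.png',cv2.resize(s[140:190,315:395],None,fx=10,fy=10,interpolation=cv2.INTER_CUBIC))
E
```

```text
{'clock': np.float64(21.8), 'position': array([ 0.442 , -0.1704,  0.1643]), 'tool_rot': array([-3.1413e+00, -2.0000e-04,  5.7700e-01]), 'force': array([-0.9252, -1.0982,  0.5545])}
lever_knob [([330.4, 167.8], 0.62)]
lever_line [([347.0, 160.7], 0.89)]
{'clock': np.float64(21.95), 'position': array([ 0.442 , -0.1702,  0.1642]), 'tool_rot': array([-3.1412,  0.    ,  0.578 ]), 'force': array([-0.2394, -0.0544, -0.3056])}
{'clock': np.float64(22.0), 'position': array([ 0.442 , -0.1703,  0.1642]), 'tool_rot': array([-3.1413,  0.    ,  0.5778]), 'force': array([-0.6253, -0.5654,  0.061 ])}
plate_tab [([263.5, 200.3], 0.51)]
```

View pics/w10c.png

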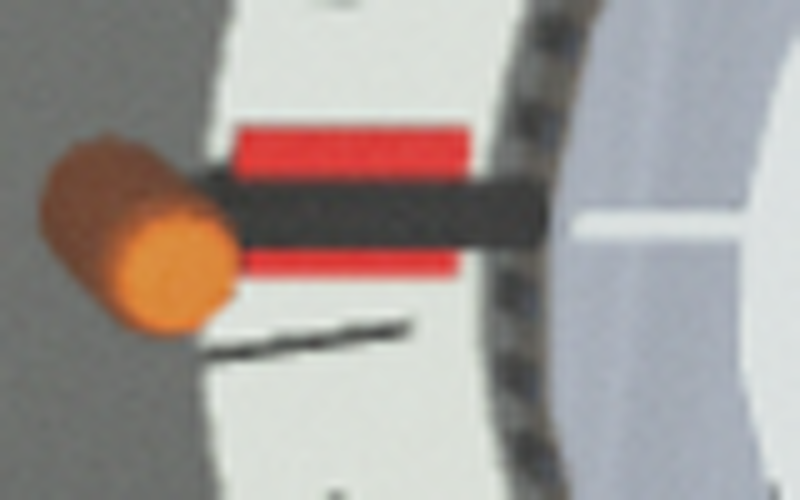

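View pics/t10.png

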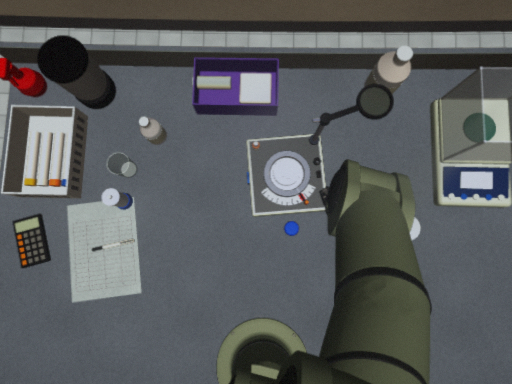

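View pics/s10.png

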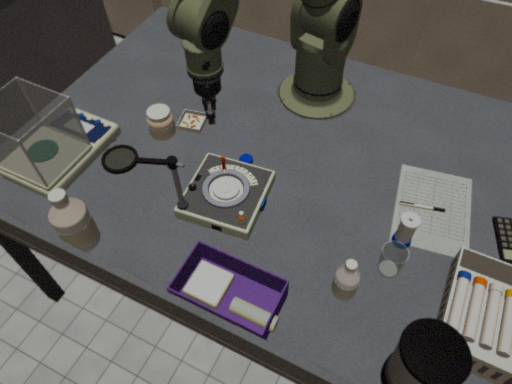

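Run:
```python
from h import *
import json
c=json.load(open("w10.json"));C=np.array([.5674,-.0622]);w=.099
def B(u,v,z):return back(c,[315+(u+.5)/10-.5,140+(v+.5)/10-.5],z)
def a(X):
    d=X[:2]-C;return (np.arctan2(d[1],d[0])-w-np.radians(125.6))%(2*np.pi),np.hypot(*d)
for col in(260,345,430):
    m1,m2=B(col,126,.053),B(col,276,.053);l1,l2=B(col,180.5,.0575),B(col,249,.0575)
    print(col,a(m1)[0],a(m2)[0],np.linalg.norm(m1-m2)*1e3,a(l1)[0],a(l2)[0],np.linalg.norm(l1-l2)*1e3,"diff",(a(m1)[0]+a(m2)[0]-a(l1)[0]-a(l2)[0])/2)
```

```text
260 1.3520766595058369 1.4944182546276128 12.988507891208258 1.3930804220780466 1.4563547530666394 5.84165204716061 diff -0.0014701305056181724
345 1.3453489218924322 1.5000578595488099 13.004841654253033 1.389938554030035 1.4585545499588903 5.849013548720865 diff -0.0015431612738416867
430 1.3373375788843829 1.5067800070613089 13.022729725615465 1.386201308911203 1.461151314374133 5.857075610305961 diff -0.0016175186698221822
```

The lever is centred to 0.0015 rad (about 0.15 mm at the marker), the tab is flush, and the robot is clear. Handing in.

```bash
python3 -c "
from workcell import job
print(job.job_done())"
```

```text
the job is handed in; nothing more can be done
None
```

The tint plate is fully home and the polariser lever is centred over the red marker. I did them in that order, only pushing with the shut fingertips, and handed the job in at about 22 s of the 53 s allowed.

- **Tint plate:** I pushed the blue tab until it stopped against the housing. The reading there was about 14 N and the position stalled within 1 mm of the computed home. The scene picture afterwards shows the tab flush.
- **Polariser lever:** I pushed the knob round its arc in steps, then measured it against the marker in a close wrist picture. It was 2° short, so I pushed that much more. The last measurement puts the bar 0.0015 rad off the marker's centre line, about 0.15 mm. The same measurement gave marker and bar widths of 13.0 mm and 5.8 mm, matching the 13 mm and 6 mm given.
- **Everything else:** I saw no change in the marker, dish, vial or blue cap in the final top and scene pictures. I compared these by eye rather than measuring them. The cream jar is partly hidden by the arm in the top picture.
- **Robot:** The fingers were clear of everything at hand-in, with the tip 164 mm up.

One check disagreed slightly: the top and scene cameras put the marker at 1.435 rad, while the wrist camera put it at 1.422. I relied on the wrist view because it shows lever and marker together.

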